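# Stand the tall reference standard on the scanner turntable

### The arm

A 6-joint arm with a two-finger parallel gripper is mounted at the origin on a cart in front of the work surface, level with it; the furniture and walls round the work are solid. World frame = base frame: x ahead of the robot, y to its left, z up, the work surface at z = 0. Lengths are in m, angles in rad, forces in N, time in s.
With the tool pointing down it reaches from about 0.275 to 0.875 m from the base axis. Payload 12.5 kg.
Tool frame: the origin (TCP) lies at the very end of the fingers, on their centre line; the grasp point (between the pads) lies 19 mm behind it; z points along the fingers, y is the line along which they close (so a half turn about z gives the same grasp; the last joint's range is limited). The gripper opens to 85 mm and grips with 20 to 120 N. Pads are 22 mm wide; open, the fingers measure 114 mm over their backs; the gripper's body (76 mm by 85 mm) begins 54 mm behind the grasp point. The pads swing forward as they close: fully open they stand 13 mm farther back than shut.
Start: joints at [1.244, 0.351, 1.652, -0, 1.139, -0.085], TCP at [0.132, 0.534, 0.231] pointing down, gripper open.
Joint ranges: [-2.75, 2.75], [-0.79, 2.1], [0.01, 2.65], [-1.57, 4.71], [0.07, 3.14], [-2.87, 2.87]. Speed limits (rad/s): [2.22, 2.22, 2.79, 3.14, 3.14, 3.14].

### API

Orientations are given as a 3x3 rotation matrix whose columns are the frame's x, y, z axes.
In Python, from bench import manip gives the robot as it stands. Calls block until the motion is done:
- manip.move_ptp(position, orientation): joint-space move of the TCP to a pose.
- manip.move_l(position, attitude=None, max_speed=0.15): straight line of the TCP; attitude=None keeps the orientation; max_speed is the mean speed in m/s.
- manip.move_j(angles): joint-space move.
- manip.set_gripper(opening, effort=None): opening from 0.0 (shut) to 1.0 (fully open); effort is the grip in N (None keeps the last); returns when the fingers have stopped.
- manip.dwell(seconds).
- manip.inverse_kinematics(position, orientation): joint angles nearest the present ones, or None.
- manip.grab_frame(name): name is "scene" or "top" or "wrist"; returns (picture, depth): 480x640x3 uint8, red, green, blue; 480x640 float32, m along the optical axis (not along the pixel's ray), 0 where there is no reading.
- manip.get_calibration(name): a dict with "camera_matrix" (3x3 intrinsics, pixels), "R" (3x3) and "t" (3): a world point X has camera coordinates R X + t. Camera axes: x right, y down, z forward; pixel columns grow to the right and rows downward; lengths in m; the calibration is good to about 2 mm. A picture is of the moment at which its call begins: read the wrist's pose just before it. get_calibration takes no time and is no camera call; for the wrist camera it gives the pose at the moment of the call.
A pose or a line that the arm cannot do raises manip.Unreachable and nothing moves.
- manip.sign_off(): hands the job in; it is judged then, once.
Trained networks look in the newest picture that a camera, given by its name, has taken for a name from the list of things; names that differ only in an ending like _2 or _b are one class to them, and where a whole thing is asked for, a point or a joint stands for the part that bears it (a point fixed in the world has none). Each returns a list of dicts, best first, with "confidence" (0 to 1); they miss things now and then, are a little off and sometimes report something else, mostly with a low value. They report only what shows in the picture. A call takes as long as a camera call. They do not tell look-alikes from the thing itself.
- manip.look_for(camera, name): "at" ([x, y, z] in m, in world coordinates, good to about 4 mm: the middle of the surface that is visible of it).
Readings, each from a call of its own:
- manip.current_time(): time.
- manip.current_qpos(): joint angles.
- manip.current_joint_vel(): joint speeds.
- manip.current_joint_torque(): joint torques, N m.
- manip.current_ee_pos(): TCP position.
- manip.current_tcp_rot(): TCP orientation.
- manip.current_force(): force on the tool from outside, world axes, zero at the start.
- manip.current_ft_torque(): the same for the moment, N m.
- manip.current_grip_width(): opening from 0.0 (shut) to 1.0 (fully open).
- manip.current_grip_force(): force on a finger pad.
Only numpy, scipy, OpenCV 4.12 (cv2) and the standard library are available. Lean on these libraries where they do the work, as an engineer would, in place of code of your own. Each camera call takes 0.05 s, during which the arm holds its last target. There are 200 camera calls.

### The job

Take the taller reference standard, the one with the drum-shaped head, out of the storage block and stand it upright on the raised round pad of the turntable with its whole foot on the pad. It is top-heavy on a narrow foot: set it down gently rather than dropping it, and let go so carefully that it stays standing still by itself. Leave the short ball-headed standard where it is in the block.

Things in the scene. Friction and masses are not known exactly. Their poses are not given: they have to be found in the camera images.
- tall_standard: Plain steel reference standard, 120 mm tall, about 0.4 kg, standing upright: round foot 28 mm across and 6 mm thick, thin stem 14 mm across, drum-shaped (cylindrical) head 36 mm across from 86 to 120 mm above the underside of the foot. Top-heavy: centre of mass about 82 mm up. Origin: centre of the underside of the foot; z runs up along the stem. Starts in either of the two wells of the storage block. The head is a good place to grip.
- short_standard: Steel standard, 74 mm tall, same foot (28 mm) and stem, with a ball head 36 mm across. Stands in the other well and is to stay there. Origin: centre of the underside of its foot; z up.
- holder: Dark grey plastic storage block, fixed, 70 x 170 x 22 mm (x, y, z). Two round wells 32 mm across and 14 mm deep at 50 mm either side of its centre along its own y axis; the feet stand loosely on the well floors, 8 mm above the bench. Origin: centre of the underside.
- turntable: Fixed turntable of a scanner (it does not turn): round aluminium disc 130 mm across, its face 28 mm above the bench, on a dark foot. In the middle of the disc lies a raised round black rubber pad, 62 mm across and 4 mm thick, its level top 32 mm above the bench. Origin: centre of the underside, on the bench, so the pad's centre is 32 mm straight above it; z up.
Not all that is in view belongs to the job. Leave any orange look-alike of the tall_standard alone.

How it is judged:
By the outcome, as a careful person would: the job done as asked, in the order asked, and still so for the second after the job is handed in, with the robot touching nothing.
It also fails if it takes over 45 s, if anything falls off the work surface, if the arm or the gripper's body presses on something with over 40 N, if the wrist force passes 120 N, or if a joint passes its speed limit or range.

## Working session

There is one attempt and no reset: what is moved stays moved. The work goes in short steps, each a Python script; the robot and the scene stay as the last script left them, time stands still between calls to the robot, and variables do not carry over. Pictures are saved under pics/ and viewed, at most 10 in all, crops included, and the job is handed in when it is done.

```bash
mkdir -p pics; python3 - <<'E'
from bench import manip
import cv2,numpy as np
for c in ("scene","top"):
    p,d=manip.grab_frame(c); cv2.imwrite(f"pics/{c}0.png",p[:,:,::-1]); np.save(f"{c}0.npy",d)
    for n in ("tall_standard","short_standard","holder","turntable"):
        print(c,n,[(np.round(r["at"],3).tolist(),round(r["confidence"],2)) for r in manip.look_for(c,n)])
    k=manip.get_calibration(c);print(k)
print(manip.current_time())
E
```

```text
scene tall_standard [([0.63, -0.18, 0.104], 0.92), ([0.529, -0.25, 0.113], 0.82)]
scene short_standard [([0.505, -0.152, 0.068], 0.57)]
scene holder [([0.51, -0.21, 0.022], 0.9)]
scene turntable []
{'camera_matrix': array([[551.24120445,   0.        , 322.12644401],
       [  0.        , 551.24120445, 234.80584389],
       [  0.        ,   0.        ,   1.        ]]), 'R': array([[ 0.8522475 , -0.52287864, -0.01649634],
       [-0.31579885, -0.48907363, -0.81306708],
       [ 0.41706748,  0.69814391, -0.58193625]]), 't': array([-0.47329285,  0.22908973,  0.60303154])}
top tall_standard [([0.631, -0.17, 0.118], 0.97), ([0.532, -0.239, 0.131], 0.77)]
top short_standard [([0.503, -0.143, 0.074], 0.64)]
top holder [([0.511, -0.191, 0.026], 0.56)]
top turntable [([0.561, 0.195, 0.029], 0.64)]
{'camera_matrix': array([[500.95927791,   0.        , 324.33653161],
       [  0.        , 500.95927791, 242.14624808],
       [  0.        ,   0.        ,   1.        ]]), 'R': array([[-0.05879156, -0.9982589 ,  0.00476756],
       [-0.97641408,  0.05650983, -0.20837989],
       [ 0.20774766, -0.0169061 , -0.97803635]]), 't': array([0.04305985, 0.56766466, 0.80142626])}
0.5
```

View pics/scene0.png

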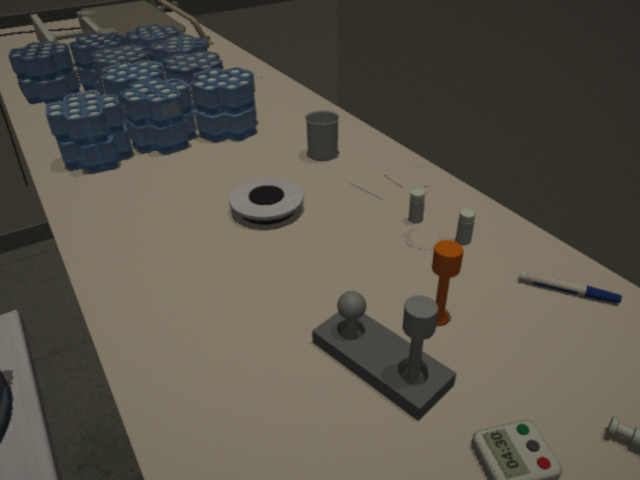

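View pics/top0.png

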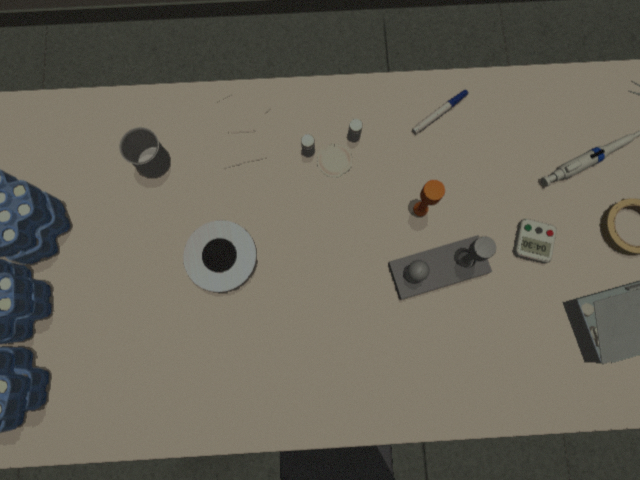

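Candidates for the tall standard:
- Steel drum head in the block's right well: scene (420,317), top (483,246). This one fits the description.
- Orange look-alike on the bench: scene (447,258), top (432,190). Leave it alone.
- Ball-headed short one: scene (351,305), top (418,271). It stays in the block.

The turntable pad is at top (219,255). Next I'll localise the head and pad and take one close crop.

```bash
cat > h.py <<'E'
import numpy as np,cv2
from bench import manip
def cloud(cam,d,k=None):
    k=k or manip.get_calibration(cam); K=k["camera_matrix"]
    v,u=np.mgrid[:480,:640]; P=np.dstack([(u-K[0,2])/K[0,0]*d,(v-K[1,2])/K[1,1]*d,d])
    W=(P-k["t"])@k["R"]; W[d<=0]=np.nan
    return W
def near(W,c,r,z0,z1):
    m=(np.hypot(W[...,0]-c[0],W[...,1]-c[1])<r)&(W[...,2]>z0)&(W[...,2]<z1); return m
def circ(W,m):   # middle and size of the blob from its enclosing circle
    (x,y),r=cv2.minEnclosingCircle(W[m][:,:2].astype(np.float32)); return np.round([x,y,r,np.median(W[m][:,2]),m.sum(),*np.median(W[m][:,:2],0)],4)
def Rdown(a): # tool down, closing line at angle a in world xy
    y=np.array([np.cos(a),np.sin(a),0]);z=np.array([0,0,-1.]);return np.column_stack([np.cross(y,z),y,z])
E
python3 - <<'E'
from h import *
d=np.load("top0.npy");W=cloud("top",d);p=cv2.imread("pics/top0.png")
print("head top",circ(W,near(W,(.532,-.239),.03,.120,.14)))
m=near(W,(.561,.195),.05,.02,.05)&(p.max(2)<60);print("pad",circ(W,m))
print("bench z",np.nanmedian(W[300:420,150:270,2]))
W=cloud("scene",np.load("scene0.npy"));print("scene head",circ(W,near(W,(.53,-.245),.035,.120,.14)))
s=cv2.imread("pics/scene0.png");m=near(W,(.561,.195),.05,.02,.05)&(s.max(2)<60);print("pad",circ(W,m))
c=cv2.resize(s[230:420,300:490],None,fx=3,fy=3,interpolation=cv2.INTER_CUBIC);cv2.imwrite("pics/crop.png",cv2.convertScaleAbs(c,alpha=1.7))
E
```

```text
head top [ 5.318e-01 -2.414e-01  1.830e-02  1.284e-01  4.160e+02  5.314e-01
 -2.399e-01]
pad [5.629e-01 1.968e-01 3.020e-02 3.260e-02 8.840e+02 5.628e-01 1.967e-01]
bench z 0.0004589710551587098
scene head [ 5.309e-01 -2.414e-01  1.950e-02  1.290e-01  8.090e+02  5.288e-01
 -2.455e-01]
pad [5.609e-01 1.941e-01 3.130e-02 3.340e-02 5.250e+02 5.599e-01 1.924e-01]
```

View pics/crop.png

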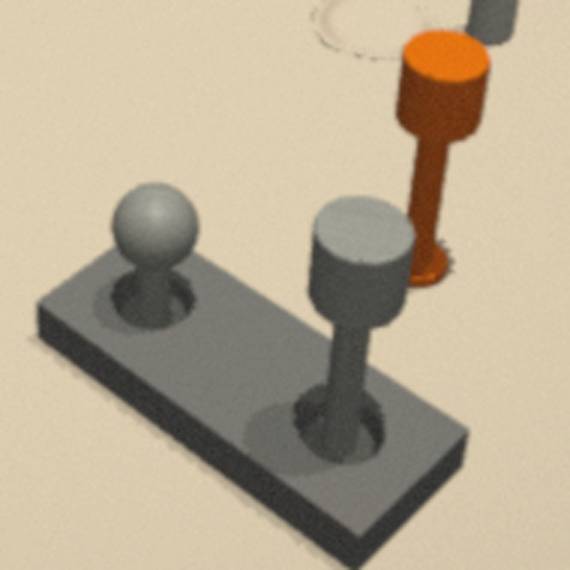

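The crop confirms it: the steel drum head (crop ~360,230) stands in the block's right well, the orange one is behind it on the bench, and the ball head is in the left well. I'll hover over the drum and refine with the wrist camera.

```bash
python3 - <<'E'
from h import *
q=manip.current_qpos();print(np.round(manip.current_tcp_rot(),2).tolist())
c=np.array([.5313,-.2414,.26])
best=None
for a in np.radians([-25,155,66,-114]):
    j=manip.inverse_kinematics(c,Rdown(a)); print(np.degrees(a),None if j is None else np.round(j,2))
    if j is not None and (best is None or abs(j[5])<best[0]): best=(abs(j[5]),a)
a=best[1];print("use",np.degrees(a))
manip.move_ptp(c,Rdown(a)); 
k=manip.get_calibration("wrist");p,d=manip.grab_frame("wrist");W=cloud("wrist",d,k)
cv2.imwrite("pics/wrist1.png",p[:,:,::-1])
m=near(W,c,.035,.118,.14); print("head",circ(W,m) if m.any() else "none")
print([(np.round(r["at"],3).tolist(),round(r["confidence"],2)) for r in manip.look_for("wrist","tall_standard")])
print(manip.current_time(),manip.current_ee_pos(),manip.current_grip_width())
E
```

```text
[[-0.97, 0.24, -0.0], [0.24, 0.97, -0.0], [0.0, -0.0, -1.0]]
-25.0 [-0.51  0.39  1.53 -0.    1.23 -0.07]
155.0 None
66.0 [-0.51  0.39  1.53 -0.    1.23 -1.66]
-114.00000000000001 [-0.51  0.39  1.53 -0.    1.23  1.48]
use -25.0
head [ 5.322e-01 -2.410e-01  1.790e-02  1.280e-01  1.611e+03  5.326e-01
 -2.401e-01]
[([0.631, -0.172, 0.123], 0.98), ([0.53, -0.237, 0.13], 0.93)]
3.6583 [ 0.53149082 -0.24089637  0.26001735] 0.9984964705071887
```

View pics/wrist1.png

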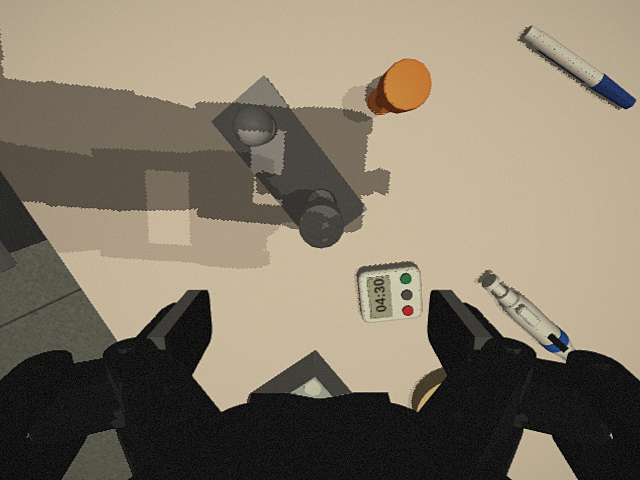

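The wrist view shows the drum head at (321,226), centred between the fingers, with the ball standard at (255,125) and the orange one at (406,85). Both are clear of the fingers. Now grasp and lift.

```bash
python3 - <<'E'
from h import *
c=np.array([.532,-.2411])
manip.move_l([*c,.140],max_speed=.15); manip.move_l([*c,.089],max_speed=.08)
manip.dwell(.2);f0=manip.current_force()
manip.set_gripper(.5,40); manip.set_gripper(0.0,40)
print("grip",manip.current_grip_width(),manip.current_grip_force(),"f",np.round(manip.current_force()-f0,1))
manip.move_l([*c,.105],max_speed=.04); manip.dwell(.2); print("df",np.round(manip.current_force()-f0,1))
manip.move_l([*c,.23],max_speed=.12); manip.dwell(.3)
print(manip.current_grip_width(),"df",np.round(manip.current_force()-f0,1),np.round(manip.current_ft_torque(),2),manip.current_time())
p,d=manip.grab_frame("scene");cv2.imwrite("pics/lift.png",p[60:480,200:620,::-1]);np.save("lift.npy",d)
E
```

```text
grip 0.41033578024251605 39.902960658073425 f [1.8 0.2 1.6]
df [ 1.4 -0.5 -4. ]
0.41114588146773146 df [ 2.3  0.5 -4. ] [-0.03  0.02  0.01] 8.55
```

View pics/lift.png

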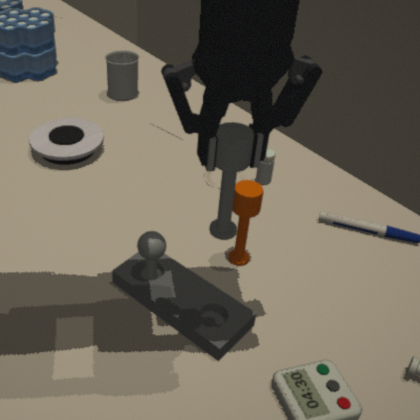

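It is held: the grip is 40 N, the weight about 4 N, and the standard hangs near-vertical at crop (230,180). The short standard is still in the block at crop (152,250). Moving over the pad and measuring tilt.

```bash
cat >> h.py <<'E'
def axis(cam,d,c,foot,r=.05): # stem line from visible surface points: slice middles vs height
    W=cloud(cam,d); cam0=-(lambda k:k["R"].T@k["t"])(manip.get_calibration(cam)); o=[]
    for z in np.arange(foot+.012,foot+.08,.006):
        m=near(W,c,r,z,z+.006)
        if m.sum()>8:
            q=np.median(W[m][:,:2],0); v=q-cam0[:2]; o.append([z+.003,*(q+v/np.linalg.norm(v)*.006),m.sum()])
    o=np.array(o); fx=np.polyfit(o[:,0],o[:,1],1);fy=np.polyfit(o[:,0],o[:,2],1)
    return np.round(np.degrees([fx[0],fy[0]]),2), np.round([np.polyval(fx,foot),np.polyval(fy,foot)],4), len(o)
E
python3 - <<'E'
from h import *
t=np.array([.562,.1955]); a=np.radians(18.6)
manip.move_ptp([*t,.21],Rdown(a)); manip.move_l([*t,.155],max_speed=.1); manip.dwell(.4)
print(manip.current_ee_pos(),np.round(manip.current_tcp_rot()[:,2],4),manip.current_time())
for c in("scene","top"):
    p,d=manip.grab_frame(c);np.save(c+"1.npy",d)
    if c=="scene":cv2.imwrite("pics/hover.png",cv2.resize(p[60:260,180:380,::-1],None,fx=2.5,fy=2.5))
    try: print(c,axis(c,d,t,.074))
    except Exception as e: print(c,e)
p,d=manip.grab_frame("wrist");W=cloud("wrist",d);m=near(W,t,.055,.02,.05)&(p.max(2)<45);print("pad wrist",circ(W,m) if m.any() else 0)
E
```

```text
[0.56208558 0.19553389 0.1552554 ] [ 4.e-04  1.e-04 -1.e+00] 11.3083
scene (array([-0.13, -0.08]), array([0.5628, 0.1952]), 12)
top too many indices for array: array is 1-dimensional, but 2 were indexed
pad wrist [5.617e-01 1.971e-01 3.100e-02 3.200e-02 3.432e+03 5.568e-01 2.055e-01]
```

View pics/hover.png

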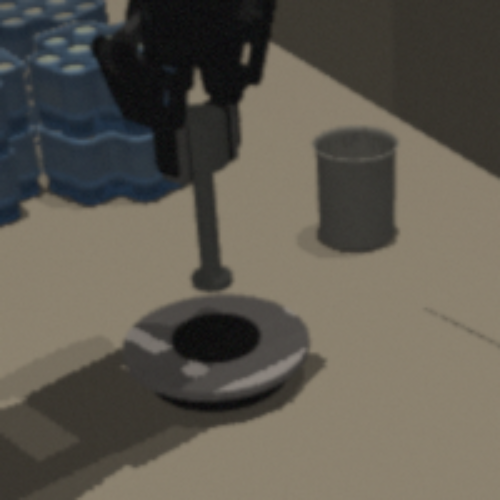

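The standard hangs vertical within about 0.2°, and its foot (crop 212,278) is over the centre of the pad (crop 215,337). Lowering it with force checks.

```bash
python3 - <<'E'
from h import *
t=np.array([.562,.196])
manip.dwell(.2);f0=manip.current_force()
manip.move_l([*t,.118],max_speed=.05); z=.118; manip.dwell(.2)
f=manip.current_force()
while z>.108:
    fz=(manip.current_force()-f0)[2]
    if fz>2.5: break
    z-=.0005; manip.move_l([*t,z],max_speed=.01); manip.dwell(.1)
manip.dwell(.3)
print(z,manip.current_ee_pos(),np.round(manip.current_force()-f0,1),np.round(manip.current_ft_torque(),2),manip.current_grip_width(),manip.current_grip_force(),manip.current_time())
p,d=manip.grab_frame("scene");print(axis("scene",d,t,.032))
E
```

```text
0.11299999999999999 [0.56212502 0.19601386 0.11315651] [-0.2  0.1  4.4] [-0.08  0.09  0.01] 0.4108244172429437 40.51554501056671 16.55
(array([-0.94, -0.12]), array([0.5633, 0.1958]), 12)
```

Contact came at the expected height, with the full weight on the pad. Now release softly: first drop the effort, then open in small steps.

```bash
python3 - <<'E'
from h import *
manip.set_gripper(0.39,20); manip.dwell(.2)
for o in (.405,.415,.42,.425,.43,.44,.455,.48,.52):
    manip.set_gripper(o,20); manip.dwell(.1 if o<.44 else .02)
    print(o,round(manip.current_grip_width(),3),round(manip.current_grip_force(),1),np.round(manip.current_force(),1))
t=manip.current_time();p,d=manip.grab_frame("scene");print(t,axis("scene",d,(.562,.196),.032),manip.current_ee_pos())
E
```

```text
0.405 0.416 40.7 [-1.   0.1  3.5]
0.415 0.416 19.6 [ 0.3 -0.4  3.2]
0.42 0.417 4.0 [0.5 0.5 2.9]
0.425 0.429 0.2 [ 0.2 -0.1 -0.2]
0.43 0.43 0.2 [0.1 0.5 0.3]
0.44 0.441 0.0 [-0.1 -0.   0.5]
0.455 0.453 0.0 [-1.1 -0.7 -0. ]
0.48 0.483 0.0 [-0.2  1.4  0.3]
0.52 0.521 0.0 [-0.   0.4 -0.1]
19.5333 (array([ 0.21, -0.06]), array([0.5625, 0.1957]), 12) [0.56200631 0.19600741 0.11300976]
```

The fingers are free, with grip force 0 and the standard upright. Open fully, retreat straight up and check.

```bash
python3 - <<'E'
from h import *
manip.set_gripper(.8); manip.move_l([.562,.196,.14],max_speed=.05); manip.move_l([.562,.196,.27],max_speed=.12); manip.dwell(.3)
for i in range(2):
    p,d=manip.grab_frame("scene");W=cloud("scene",d);print(axis("scene",d,(.562,.196),.032),"head",circ(W,near(W,(.562,.196),.04,.144,.165)))
    manip.dwell(.5)
print([(np.round(r["at"],3).tolist(),round(r["confidence"],2)) for r in manip.look_for("scene","short_standard")],manip.current_time())
cv2.imwrite("pics/end.png",p[60:480,160:580,::-1])
E
```

```text
(array([ 0.32, -0.15]), array([0.5625, 0.196 ]), 12) head [5.619e-01 1.946e-01 1.940e-02 1.526e-01 2.690e+02 5.603e-01 1.880e-01]
(array([ 0.33, -0.66]), array([0.5623, 0.1964]), 12) head [5.623e-01 1.944e-01 1.910e-02 1.526e-01 2.660e+02 5.600e-01 1.871e-01]
[([0.505, -0.152, 0.069], 0.82)] 23.3167
```

View pics/end.png

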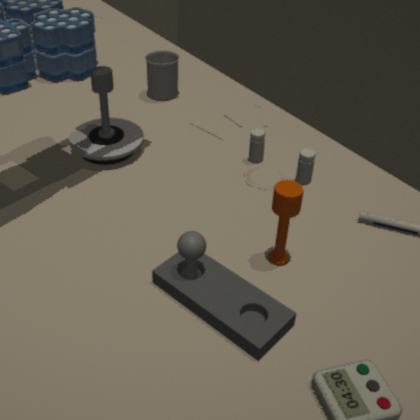

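The tall standard stands upright on the pad at crop (105,110). The ball standard is still in its well at (190,250), the orange look-alike is untouched at (287,220), and the gripper is clear.

```bash
python3 -c "
from bench import manip
print(manip.sign_off())"
```

```text
the job is handed in; nothing more can be done
None
```

The tall drum-headed standard is standing upright and free in the middle of the turntable pad, the short one is still in the block, and I handed the job in at about 23 s; no verdict came back.

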